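# Open the sagging bolt of a beam shield and hold its gate ajar

## Task

The bolt on the beam shield's gate hangs on one screw, so the notch in its tip has dropped over the turned-up lip of the keeper: take the bolt by its upright knob, lift it clear of the lip while you draw it back out of the keeper, without wrenching it against the keeper. Then ease the self-closing gate towards you until it stands ajar, about 30 degrees open, and finish there with the fingers still holding it open so that a colleague can reach in. Leave the optics inside untouched and the things standing by where they are.

Things in the scene. Friction and masses are not known exactly. Their poses are not given: they have to be found in the camera images.
- shield: Beam shield, fixed to the bench: an aluminium breadboard (160 mm deep along its x, 230 mm wide along its y, top 27 mm up) fenced to 116 mm above the bench with posts and black panels, open above. Origin: centre of the footprint, on the bench; x points from the gate side to the back, y to the left seen from the gate, z up. The gate fills the front (-x side) from y = -98 to y = +48 mm; left of it is a fixed latch stile with the keeper.
- gate: Gate leaf, 144 mm wide, 14 mm thick, top edge 116 mm above the bench. Origin: on its upright hinge axis, at bench height, at (-80, -98, 0) mm of the shield; y runs along the leaf from the hinge to the free edge, x to its inner face (2 mm to 16 mm), z up. Spring hinges shut it with about 0.15 N m closed and 0.21 N m at 30 degrees. It carries barrel and bolt on its outer face.
- gate_swing (a joint): Opening angle of the gate, rad: 0 shut, grows as the free edge swings out towards -x of the shield (anticlockwise from above), stop at 1.4. While the bolt is in the keeper it moves only about 0.02.
- barrel (a joint): Angle of the barrel (the bolt's guide plate, 132 mm long), rad: it pivots on its single screw at y = +14 mm, z = 104 mm of the gate. 0 = hanging as found, 0.09 below level; 0.09 = level; 0.16 = stop. The notched nose passes over the keeper's lip above about 0.05. Its own weight and the bolt's pull it back to 0 (lifting at the knob takes 1.5 to 3 N).
- bolt (a joint): How far the bolt is drawn back along the barrel, towards the gate's hinge, in m: 0 = shot home, 0.045 = stop. Not lifted, it catches on the lip at about 0.005; it is free of the keeper from 0.024. It slides with about 1 N of friction.
- knob (a point): Centre of the bolt's knurled knob: an upright cylinder 14 mm in diameter and 24 mm tall on an 8 mm stem, about 140 mm above the bench as found, its underside about 12 mm above the gate's top edge. With the bolt home it lies 98 mm from the barrel's pivot along the gate, so it rises about 1 mm for each 0.01 rad of the barrel; it stands 12 mm in front of (-x of) the hinge axis line. Nothing stands above or beside it.
- bolt_tip (a point): Tip of the bolt, a 14 mm round steel bar; the notch in its underside (8 mm deep, 12 mm long) begins 15 mm behind the tip.
- lip_top (a point): Middle of the top edge of the keeper's turned-up lip (3 mm thick, 19 mm wide), 91 mm above the bench. The bolt lies over it between the latch stile and the keeper's outer cheek (to 114 mm).
- keeper: Keeper: a bent dark steel strip on the latch stile, a pocket open above, with an outer cheek and, on the gate's side, the turned-up lip. Origin and axes are those of the shield.
- optics: Black rail 176 mm long inside the shield with a mirror, a lens and a laser on posts, up to 120 mm above the bench. Origin: middle of the rail's underside; not to be touched.
- monitor: The room's monitor, right of the shield: screen 542 mm wide, 25 mm thick, from 114 to 451 mm above the bench; keep the arm clear of it, come to the knob from the robot's side. Origin: under its middle.
- light_source: Lamp box left of the shield, 158 mm wide, 200 mm deep, 205 mm tall, fixed; origin under its middle.
- can: Bystander: clear canister 45 mm across, 64 mm tall, black lid, an objective inside; origin under its centre.
- cube: Bystander: black filter cube 47 x 38 x 39 mm with coloured windows; origin under its middle.
- cap: Bystander: flat black dust cap 34 mm across, 11 mm tall; origin under its centre.

How it is judged:
On the way, in this order (a step that is already met when the one before it is completed fails the run):
1. the bolt is lifted over the lip and drawn clear of the keeper with the gate still shut (value of joint bolt above 0.024 m and value of joint gate_swing below 0.1 rad), for 0.1 s.
2. the gate is pulled open by the fingers (value of joint gate_swing above 0.3 rad and contact force between the fingers and gate above 0.5 N), for 0.2 s.
At the end, for the whole second after the job is handed in: The gate stands still, 20 to 40 degrees (0.35 to 0.70 rad) open, held there against its spring hinges by the fingers on the gate, its bolt or its knob (more than 0.5 N of contact), with the bolt out of the keeper (value of joint gate_swing between 0.35 and 0.7 rad and velocity of joint gate_swing between -0.1 and 0.1 rad/s and contact force between the fingers and gate above 0.5 N); the arm keeps its last pose, push and grip.
It fails at once if the bolt is wrenched against the keeper (over 35 N) (contact force between keeper and gate above 35 N).
It fails at once if the gate is flung wide open (over 50 degrees) (value of joint gate_swing above 0.87 rad).
It fails at once if the optics inside are touched (contact force between any of the arm, the fingers and optics above 0.5 N).
It fails at once if a bystander is shifted (distance of any of can, cube, cap from where it was at the start of the episode above 0.015 m).
It also fails if it takes over 35 s, if anything falls off the work surface, if the arm or the gripper's body presses on something with over 40 N, if the wrist force passes 120 N, or if a joint passes its speed limit or range.

## Robot

A 6-joint arm with a two-finger parallel gripper is mounted at the origin on a cart in front of the work surface, level with it; the furniture and walls round the work are solid. World frame = base frame: x ahead of the robot, y to its left, z up, the work surface at z = 0. Lengths are in m, angles in rad, forces in N, time in s.
With the tool pointing down it reaches from about 0.35 to 0.85 m from the base axis. Payload 8.1 kg.
Tool frame: the origin (TCP) lies midway between the tips of the shut fingers; the grasp point (between the pads) lies robot.grip_depth behind it (robot.grip_depth is the distance from the TCP to the grasp point, in m); z points along the fingers, y is the line along which they close (so a half turn about z gives the same grasp; the last joint's range is limited). The gripper opens to 93 mm and grips with 3 to 60 N. Pads are 15 mm wide; open, the fingers measure 128 mm over their backs; the gripper's body (75 mm by 188 mm) begins 65 mm behind the grasp point.
Start: joints at [-1.309, 0.13, 1.488, -0, 1.523, -0.085], TCP at [0.204, -0.564, 0.219] pointing down, gripper open.
Joint ranges: [-2.96, 2.96], [-0.89, 2.26], [0.02, 2.5], [-1.34, 4.48], [0, 2.73], [-2.66, 2.66]. Speed limits (rad/s): [2.39, 2.39, 2.79, 3.14, 3.14, 3.14].

## Interface

Orientations are given as a rotation vector (axis times angle).
In Python, from plant import robot gives the robot as it stands.
- The arm moves only by the tool carry_out, never from a script. Its argument "rows" is a list of rows, each a list of 6 numbers: the shift along the tool's x, y, z in m, then the turn, a rotation vector about the tool's x, y, z in degrees. A call has 1 to 12 rows; each row is the pose to reach, as a shift and turn from the pose commanded when the call began, along the tool's axes at that moment; what a row does not reach only later rows make up. A row lasts 1/8 s, in which the tool goes at most 62.5 mm and 10.7 degrees, less where a joint would pass 70% of its speed; a pose out of reach is approached as far as the arm can. A call with a gripper value outside its range is refused whole. "jaw" is the closure in counts, from 0 (fully open) to 255 (shut), set as the call begins (left out, the last holds). The fingers move at their own pace and stop on an object; "force" is the grip in N (left out, the last holds). Time passes only in rows, so rows that repeat a pose let the fingers close. It gives the time, the measured TCP pose, the force, the opening and the grip force at its end, in the units of the state.
- robot.read_state(): the state, without advancing time (a new reading comes with each control period).
- robot.read_camera(name): name is "scene" or "top"; returns the picture (384x512x3 uint8, red, green, blue); there is no depth.
- robot.camera_model(name): a dict with "fx", "fy", "cx", "cy" (pixels), "R" (3x3) and "t" (3): a world point X has camera coordinates R X + t. Camera axes: x right, y down, z forward; pixel columns grow to the right and rows downward; lengths in m; the calibration is good to about 2 mm. A picture is of the moment at which its call begins. camera_model takes no time and is no camera call.
- robot.close_job(): hands the job in; it is judged then, once.
Trained networks look in the newest picture that a camera, given by its name, has taken for a name from the list of things; names that differ only in an ending like _2 or _b are one class to them, and where a whole thing is asked for, a point or a joint stands for the part that bears it (a point fixed in the world has none). Each returns a list of dicts, best first, with "conf" (0 to 1); they miss things now and then, are a little off and sometimes report something else, mostly with a low value. They report only what shows in the picture. A call takes as long as a camera call.
- robot.outline_of(camera, target): "pixels" (384x512 bool, what is visible of it) and "pixel" ([column, row] in pixels, amid what is visible of it).
The state is a dict: "t": time; "q": joint angles; "dq": joint speeds; "joint_torque": joint torques, N m; "tool_pos": TCP position; "orientation": TCP orientation; "force": force on the tool from outside, world axes, zero at the start; "wrist_torque": the same for the moment, N m; "opening": finger opening in m; "gripper_force": force on a finger pad.
Only numpy, scipy, OpenCV 4.12 (cv2) and the standard library are available. Lean on these libraries where they do the work, as an engineer would, in place of code of your own. Each camera call takes 0.05 s, during which the arm holds its last target. There are 200 camera calls.

## Working session

There is one attempt and no reset: what is moved stays moved. The work goes in short steps, Python scripts to look and compute and a tool call to move; the robot and the scene stay as the last step left them, time stands still between calls to the robot, and variables do not carry over. Pictures are saved under pics/ and viewed, at most 10 in all, crops included, and the job is handed in when it is done.

Besides the shell and the picture viewer there is one more tool, called as name([rows], argument=value, ...), one row to a line, values as JSON. carry_out: Moves the arm, as the interface text tells. Its arguments: {"type":"object","properties":{"rows":{"type":"array"},"jaw":{"type":"number"},"force":{"type":"number"}},"required":["rows"]}

```bash
mkdir -p pics; ls
python3 - <<'E'
from plant import robot
import cv2,numpy as np
print(robot.read_state(), robot.grip_depth)
for c in ("scene","top"):
    im=robot.read_camera(c); cv2.imwrite(f"pics/{c}0.png",im[:,:,::-1])
    m=robot.camera_model(c); print(c,m)
    for n in ("knob","bolt_tip","lip_top","gate","barrel","shield","keeper","monitor","can","cube","cap","light_source","optics"):
        try:
            r=robot.outline_of(c,n); print(n,[(round(d["conf"],2),np.round(d["pixel"],1).tolist(),int(d["pixels"].sum())) for d in r[:2]])
        except Exception as e: print(n,e)
E
```

```text
pics
{'t': 0.0, 'q': array([-1.30939122e+00,  1.31130872e-01,  1.48928158e+00, -9.33449597e-06,
        1.52300706e+00, -8.53950489e-02]), 'dq': array([-0.00023727, -0.00056453, -0.00095169, -0.00051809, -0.00042605,
        0.00051917]), 'joint_torque': array([ 2.46352756e-03, -5.59833956e+01, -4.91762424e+01,  7.72557990e-02,
        3.50545195e-02, -1.43649995e-04]), 'tool_pos': array([ 0.20380584, -0.56371557,  0.21760429]), 'orientation': array([-3.09268899e+00, -5.41713484e-01,  2.66649890e-04]), 'force': array([-0.30885602,  0.141028  ,  0.55429304]), 'wrist_torque': array([ 0.02549972,  0.00817534, -0.00790494]), 'gripper_force': 0.0, 'opening': 0.09288829115379593} 0.0188
scene {'fx': 353.66592985615205, 'fy': 353.66592985615205, 'cx': 254.9672822916684, 'cy': 188.6676081647219, 'R': array([[-0.90057587, -0.43453903,  0.01178676],
       [-0.22376774,  0.44016811, -0.86958613],
       [ 0.37268096, -0.78576578, -0.49364059]]), 't': array([0.48918311, 0.22389452, 1.06442858])}
knob [(0.65, [238.2, 203.7], 141), (0.41, [235.2, 201.3], 356)]
bolt_tip []
lip_top []
gate [(0.57, 
[... 641 characters left out ...]
2, -0.01377069],
       [-0.99551093,  0.02831059, -0.09031329],
       [ 0.09066122,  0.01125454, -0.9958182 ]]), 't': array([0.02775814, 0.53543791, 1.54992599])}
knob [(0.59, [235.3, 180.4], 54)]
bolt_tip [(0.54, [232.6, 184.1], 107)]
lip_top [(0.61, [168.6, 204.6], 192)]
gate [(0.93, [240.5, 177.5], 425), (0.73, [212.1, 185.1], 62)]
barrel [(0.7, [234.0, 182.4], 212)]
shield [(0.91, [233.7, 153.3], 3572), (0.32, [189.1, 227.3], 185)]
keeper [(0.62, [209.3, 185.6], 35), (0.25, [230.2, 180.6], 143)]
monitor []
can [(0.67, [168.0, 203.9], 175), (0.6, [232.9, 151.4], 577)]
cube [(0.54, [189.4, 224.3], 173)]
cap [(0.44, [162.8, 225.3], 71)]
light_source []
optics [(0.64, [234.8, 146.3], 540)]
```

Run:
```python
import cv2
a=cv2.imread("pics/scene0.png");b=cv2.imread("pics/top0.png")
cv2.imwrite("pics/s0c.png",cv2.resize(a[150:310,150:310],None,fx=3.75,fy=3.75,interpolation=cv2.INTER_CUBIC))
cv2.imwrite("pics/t0c.png",cv2.resize(b[100:250,140:300],None,fx=4,fy=4,interpolation=cv2.INTER_CUBIC))
```

```text
(no output)
```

View pics/scene0.png

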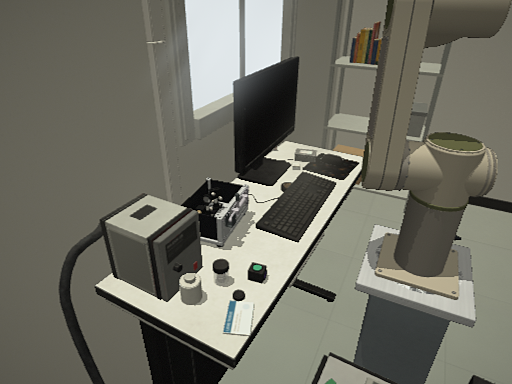

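View pics/s0c.png

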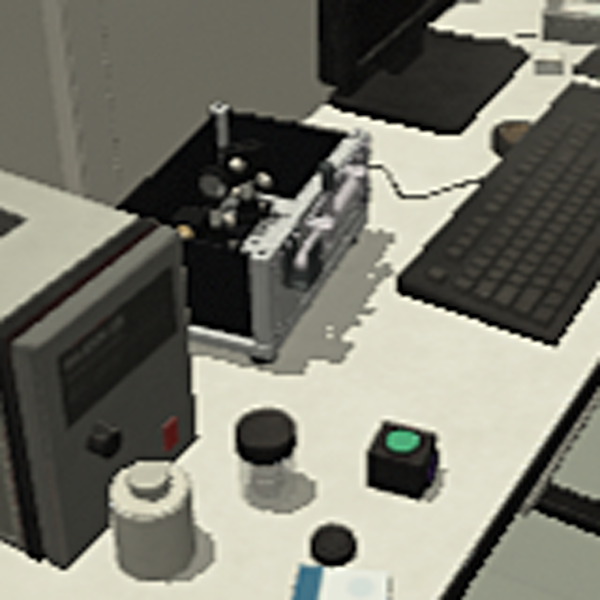

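View pics/t0c.png

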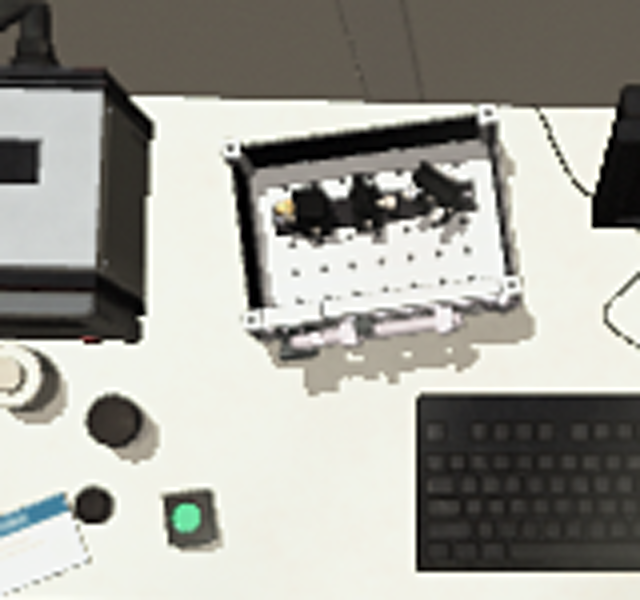

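The scene crop shows the shield with its gate facing the robot. The knob stands out of the bolt at about crop (328,172). In the top crop the shield's post tops are at (234,150), (487,115), (255,320) and (512,285). Next I fit the shield pose and check the knob against both views.

```bash
cat > h.py <<'E'
from plant import robot
import numpy as np, cv2
from scipy.optimize import least_squares
M={c:robot.camera_model(c) for c in("scene","top")}
def proj(c,X):
    m=M[c];p=np.atleast_2d(X)@m["R"].T+m["t"]; return np.c_[m["fx"]*p[:,0]/p[:,2]+m["cx"],m["fy"]*p[:,1]/p[:,2]+m["cy"]]
def ray(c,uv):
    m=M[c];d=m["R"].T@np.array([(uv[0]-m["cx"])/m["fx"],(uv[1]-m["cy"])/m["fy"],1]);return -m["R"].T@m["t"],d
def onz(c,uv,z):
    o,d=ray(c,uv);return o+d*(z-o[2])/d[2]
def tri(uvt,uvs):
    return least_squares(lambda X:np.r_[proj("top",X)[0]-uvt,proj("scene",X)[0]-uvs],[.55,0,.1]).x
E
python3 - <<'E'
from h import *
P=np.array([(234,150),(487,115),(512,285),(255,320)])/4+[139.5,99.5]
W=np.array([onz("top",p,.116) for p in P]);print(W.round(4))
print([np.linalg.norm(W[i]-W[i-1]).round(4) for i in range(4)])
c=W.mean(0); v=(W[0]+W[3]-W[1]-W[2])[:2]; u=(W[0]+W[1]-W[2]-W[3])[:2]
print("yaw by y,x",np.arctan2(-v[0],v[1]),np.arctan2(u[1],u[0]))
th=np.arctan2(-v[0],v[1]);R=np.array([[np.cos(th),-np.sin(th)],[np.sin(th),np.cos(th)]])
def sh(x,y,z):return np.r_[c[:2]+R@[x,y],z]
S={"knob":sh(-.092,.014,.14),"knobtop":sh(-.092,.014,.152),"hinge":sh(-.08,-.098,.116),"pivot":sh(-.09,-.084,.104),"lip":sh(-.092,.05,.091),"FL":sh(-.08,.115,.116),"FR":sh(-.08,-.115,.116),"BR":sh(.08,-.115,.116)}
im={c:robot.read_camera(c)[:,:,::-1] for c in("scene","top")}
B={"scene":(190,170,70,75,8),"top":(190,120,90,75,8)}
for cam in im:
    x,y,w,h,f=B[cam]; q=cv2.resize(im[cam][y:y+h,x:x+w],None,fx=f,fy=f,interpolation=cv2.INTER_CUBIC)
    for n,X in S.items():
        p=proj(cam,X)[0]; print(cam,n,p.round(1)); g=((p+.5-[x,y])*f).astype(int); cv2.drawMarker(q,tuple(map(int,g)),(0,0,255),0,10,1); cv2.putText(q,n,tuple(map(int,g)),0,.4,(0,160,0),1)
    cv2.imwrite(f"pics/{cam}1.png",q)
print({k:v.round(4) for k,v in S.items()},c)
E
```

```text
[[ 7.074e-01  2.085e-01  1.160e-01]
 [ 7.303e-01 -2.000e-04  1.160e-01]
 [ 5.889e-01 -1.670e-02  1.160e-01]
 [ 5.663e-01  1.935e-01  1.160e-01]]
[np.float64(0.1419), np.float64(0.21), np.float64(0.1423), np.float64(0.2114)]
yaw by y,x 0.10842563780148223 0.11107846103156818
scene knob [238.4 195.6]
scene knobtop [238.3 192.3]
scene hinge [247.2 185.5]
scene pivot [248.5 190.9]
scene lip [234.3 214.4]
scene FL [222.1 218. ]
scene FR [248.9 183.3]
scene BR [207.8 175.9]
top knob [231.3 181.2]
top knobtop [231.1 180.8]
top hinge [265.5 173.7]
top pivot [261.7 177.8]
top lip [221.7 184.3]
top FL [200.7 182.6]
top FR [270.6 173. ]
top BR [264.  125.2]
{'knob': array([0.5552, 0.1002, 0.14  ]), 'knobtop': array([0.5552, 0.1002, 0.152 ]), 'hinge': array([ 0.5793, -0.0098,  0.116 ]), 'pivot': array([0.5678, 0.003 , 0.104 ]), 'lip': array([0.5513, 0.136 , 0.091 ]), 'FL': array([0.5562, 0.2019, 0.116 ]), 'FR': array([ 0.5811, -0.0267,  0.116 ]), 'BR': array([ 0.7402, -0.0094,  0.116 ])} [0.64820864 0.09625906 0.116     ]
```

View pics/scene1.png

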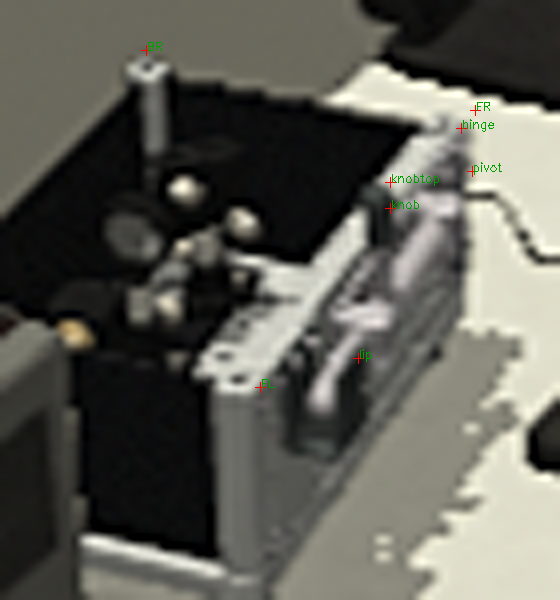

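View pics/top1.png

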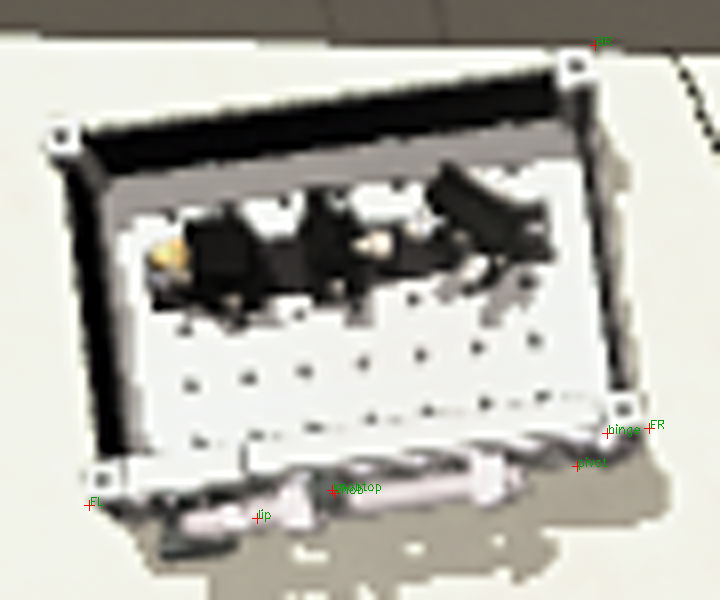

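The knob is the dark cylinder: scene 8x-crop (380,215), top 8x-crop (323,490). I'll triangulate it and plan the approach with the jaw closing along the shield's x. That lets the knob pivot freely as it is lifted, and the pull on the gate is positive.

```bash
cat >> h.py <<'E'
from scipy.spatial.transform import Rotation as Ro
def down(yaw): # tool z down, tool y at angle yaw in world
    y=np.array([np.cos(yaw),np.sin(yaw),0]);z=np.array([0,0,-1.]);return Ro.from_matrix(np.c_[np.cross(y,z),y,z])
def row(P,yaw,s=None,pitch=0):
    s=s or robot.read_state();R0=Ro.from_rotvec(s["orientation"])
    return np.r_[(R0.inv().apply(np.array(P)-s["tool_pos"])*1e3).round(1)/1e3,(R0.inv()*down(yaw)).as_rotvec(degrees=True).round(1)]
E
python3 - <<'E'
from h import *
k=tri(np.array([229.9,180.75]),np.array([237.0,196.4]));print("knob",k,proj("top",k),proj("scene",k))
print(onz("top",(229.9,180.75),.145),onz("scene",(237,196.4),.14))
for d in("scene","top"):
    robot.read_camera(d)
    for n in("knob",):
        for r in robot.outline_of(d,n)[:2]:
            ys,xs=np.nonzero(r["pixels"]);print(d,n,r["conf"],xs.min(),xs.max(),ys.min(),ys.max(),r["pixel"])
for z in(.22,):
    print(row([k[0],k[1],z],.11), row([k[0]-.0,k[1],z],.11+np.pi))
E
```

```text
knob [0.55730522 0.10499498 0.13898347] [[229.86488518 180.67670045]] [[237.07956179 196.41121163]]
[0.5563875  0.10443302 0.145     ] [0.55674375 0.10654136 0.14      ]
scene knob 0.72 232 244 290 300 [238.6, 296.1]
scene knob 0.5 229 246 194 220 [238.6, 202.1]
top knob 0.64 214 255 178 186 [233.3, 181.9]
top knob 0.22 181 193 223 236 [189.3, 226.4]
[ 5.598e-01 -5.093e-01 -1.400e-03 -0.000e+00 -0.000e+00 -7.640e+01] [ 5.598e-01 -5.093e-01 -1.400e-03 -0.000e+00  0.000e+00  1.036e+02]
```

carry_out([
  [0.045,-0.041,0,0,0,-6],
  [0.09,-0.082,0,0,0,-12],
  [0.135,-0.123,0,0,0,-18],
  [0.18,-0.164,0,0,0,-25],
  [0.225,-0.205,0,0,0,-31],
  [0.27,-0.246,0,0,0,-37],
  [0.315,-0.287,0,0,0,-43],
  [0.36,-0.328,0,0,0,-50],
  [0.405,-0.369,0,0,0,-56],
  [0.45,-0.41,0,0,0,-62],
  [0.495,-0.45,0,0,0,-68],
  [0.53,-0.48,0,0,0,-74],
], jaw=140, force=25)

```text
t: 3.2
tool_pos: [0.54, 0.0697, 0.2188]
orientation: [2.139, 2.3, 0.001]
force: [0.1, -0.5, 0.5]
opening: 0.0419
gripper_force: 0.0
```

carry_out([
  [0,0,0,0,0,0],
  [0,0,0,0,0,0],
])

```text
t: 3.45
tool_pos: [0.539, 0.0671, 0.2184]
orientation: [-2.145, -2.295, 0.001]
force: [-0.3, -0.5, -0.1]
opening: 0.0421
gripper_force: 0.0
```

Run:
```python
from h import *
s=robot.read_state();print(s["t"],s["tool_pos"],s["orientation"],s["q"],s["opening"],s["force"])
print(row([.557,.104,.16],.11))
im=robot.read_camera("scene")[:,:,::-1]
a=im[130:240,180:290];cv2.imwrite("pics/s2.png",cv2.resize(a,None,fx=5.4,fy=5.4,interpolation=cv2.INTER_CUBIC))
```

```text
3.45 [0.53898466 0.06706032 0.21844091] [-2.14544498e+00 -2.29472487e+00  1.17668171e-03] [ 2.96771190e-02 -2.25485124e-02  1.64703368e+00 -4.30770740e-04
  1.51773755e+00 -3.75152022e-02] 0.04212261394836448 [-0.34928785 -0.53020242 -0.09505092]
[ 0.0357  0.0205  0.0584 -0.      0.     -2.5   ]
```

View pics/s2.png

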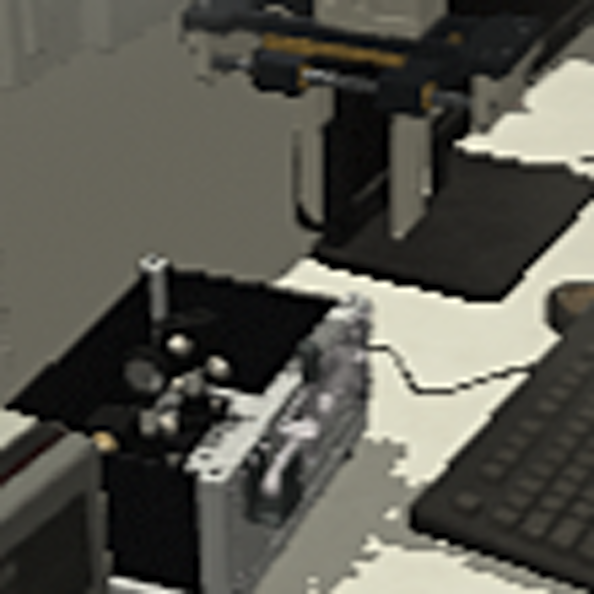

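The fingers are open 42 mm, with tips at about crop (312,220) and (400,232), above and to the right of the knob at (315,362), as computed. Moving over the knob and down.

carry_out([
  [0.018,0.01,0.005,0,0,-1.2],
  [0.036,0.0205,0.01,0,0,-2.5],
  [0.036,0.0205,0.03,0,0,-2.5],
  [0.036,0.0205,0.05,0,0,-2.5],
  [0.036,0.0205,0.058,0,0,-2.5],
  [0.036,0.0205,0.058,0,0,-2.5],
])

```text
t: 4.25
tool_pos: [0.5564, 0.1042, 0.1593]
orientation: [-2.094, -2.34, 0.003]
force: [-0.2, -0.4, 0.0]
opening: 0.042
gripper_force: 0.0
```

Run:
```python
from h import *
s=robot.read_state();print(s["t"],s["tool_pos"],s["opening"],s["force"])
print(row([.557,.104,.124],.11))
q=[]
for c,(x,y,w,h) in {"scene":(205,150,65,75),"top":(200,135,65,75)}.items():
    im=robot.read_camera(c)[:,:,::-1][y:y+h,x:x+w].copy()
    im=cv2.resize(im,None,fx=6,fy=6,interpolation=cv2.INTER_CUBIC)
    for p in (s["tool_pos"],[.557,.104,.14]):
        u=(proj(c,p)[0]+.5-[x,y])*6;cv2.drawMarker(im,tuple(map(int,u)),(0,0,255),0,8,1)
    q.append(im)
cv2.imwrite("pics/p3.png",np.hstack(q))
```

```text
4.25 [0.55643234 0.10417123 0.15931782] 0.04203324518071659 [-0.2330411  -0.38792819  0.00500547]
[-0.0002  0.0006  0.0353 -0.1     0.      0.    ]
```

View pics/p3.png

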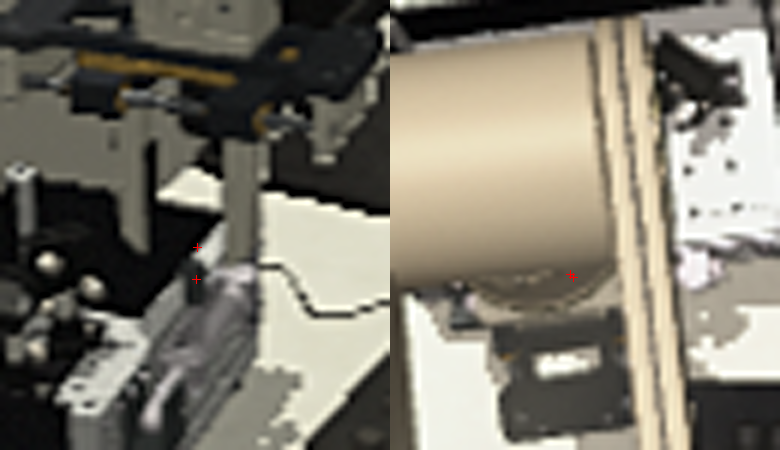

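Both views agree: the knob at left crop (195,280) lies between the fingertips at (135,245) and (245,260). Descending and closing lightly.

carry_out([
  [0,0.0,0.012,0,0,0],
  [0,0.0,0.024,0,0,0],
  [0,0.0,0.035,0,0,0],
  [0,0.0,0.035,0,0,0],
])

```text
t: 4.85
tool_pos: [0.5561, 0.1045, 0.1239]
orientation: [-2.093, -2.34, 0.003]
force: [0.1, -0.6, -0.5]
opening: 0.0421
gripper_force: 0.0
```

carry_out([
  [0,0,0,0,0,0],
  [0,0,0,0,0,0],
  [0,0,0,0,0,0],
  [0,0,0,0,0,0],
], jaw=255, force=8)

```text
t: 5.35
tool_pos: [0.5558, 0.1047, 0.1258]
orientation: [-2.093, -2.34, 0.003]
force: [-9.1, -0.8, 6.5]
opening: 0.0132
gripper_force: 8.0
```

carry_out([
  [0,-0.001,-0.001,0,0,0],
  [0,-0.002,-0.002,0,0,0],
  [0,-0.002,-0.002,0,0,0],
])

```text
t: 5.72
tool_pos: [0.5549, 0.1042, 0.1273]
orientation: [-2.094, -2.341, 0.001]
force: [-2.3, -1.4, -3.3]
opening: 0.0137
gripper_force: 8.0
```

carry_out([
  [0,0,0,0,0,0],
  [0,0,0,0,0,0],
  [-0.0005,0,-0.0025,0,1.3,0],
  [-0.001,0,-0.005,0,2.6,0],
  [-0.0015,0,-0.0075,0,4,0],
  [-0.002,0,-0.01,0,5.2,0],
  [-0.002,0,-0.01,0,5.2,0],
], force=25)

```text
t: 6.6
tool_pos: [0.5555, 0.1019, 0.1377]
orientation: [-2.049, -2.288, -0.093]
force: [-4.0, -0.9, -4.8]
opening: 0.0136
gripper_force: 25.0
```

carry_out([
  [-0.003,0,-0.0003,0,0,0],
  [-0.007,0,-0.0006,0,0,0],
  [-0.011,0,-0.001,0,0,0],
  [-0.011,0,-0.001,0,0,0],
])

```text
t: 7.1
tool_pos: [0.5566, 0.091, 0.1374]
orientation: [-2.049, -2.29, -0.092]
force: [-4.8, -0.9, -6.2]
opening: 0.0136
gripper_force: 25.0
```

carry_out([
  [-0.004,0,-0.0004,0,0,0],
  [-0.008,0,-0.0007,0,0,0],
  [-0.013,0,-0.0012,0,0,0],
  [-0.018,0,-0.0016,0,0,0],
  [-0.023,0,-0.002,0,0,0],
  [-0.023,0,-0.002,0,0,0],
])

```text
t: 7.85
tool_pos: [0.5588, 0.068, 0.137]
orientation: [-2.049, -2.289, -0.091]
force: [-6.0, -0.6, -7.0]
opening: 0.0134
gripper_force: 25.0
```

Run:
```python
from h import *
s=robot.read_state();print(s["t"],s["tool_pos"],s["opening"],s["force"],s["q"])
im=robot.read_camera("scene")[:,:,::-1][150:240,195:275]
cv2.imwrite("pics/s4.png",cv2.resize(im,None,fx=6.6,fy=6.6,interpolation=cv2.INTER_CUBIC))
```

```text
7.85 [0.55883059 0.06796743 0.13699041] 0.013411355429341458 [-5.95614762 -0.62906738 -7.01419921] [-0.0303082   0.08812038  1.68748327  0.09096448  1.3807898  -0.15902801]
```

View pics/s4.png

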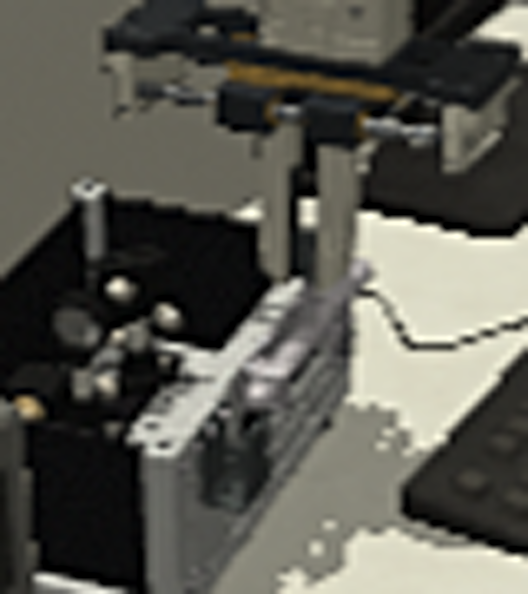

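The picture shows the barrel level, the bolt drawn out of the keeper (empty at about (235,470)) and the gate still shut. Next I compute the arc about the hinge.

Run:
```python
from h import *
s=robot.read_state();R0=Ro.from_rotvec(s["orientation"]);p=s["tool_pos"];h=np.array([.5793,-.0098,p[2]])
for a in np.arange(1,13)*.0435:
    Z=Ro.from_rotvec([0,0,a]);d=R0.inv().apply(h+Z.apply(p-h)-p);r=(R0.inv()*Z*R0).as_rotvec(degrees=True)
    print(round(a,2),d.round(4).tolist(),r.round(1).tolist())
```

```text
0.04 [-0.0006, -0.0035, -0.0] [0.2, -0.0, -2.5]
0.09 [-0.0013, -0.0069, -0.0001] [0.5, -0.0, -5.0]
0.13 [-0.0022, -0.0103, -0.0002] [0.7, -0.0, -7.4]
0.17 [-0.0032, -0.0136, -0.0003] [0.9, -0.0, -9.9]
0.22 [-0.0044, -0.0169, -0.0004] [1.1, -0.0, -12.4]
0.26 [-0.0057, -0.0202, -0.0005] [1.4, -0.0, -14.9]
0.3 [-0.0072, -0.0233, -0.0006] [1.6, -0.0, -17.4]
0.35 [-0.0087, -0.0265, -0.0008] [1.8, -0.0, -19.9]
0.39 [-0.0105, -0.0295, -0.0009] [2.0, -0.0, -22.3]
0.43 [-0.0123, -0.0325, -0.0011] [2.3, -0.0, -24.8]
0.48 [-0.0143, -0.0354, -0.0013] [2.5, -0.0, -27.3]
0.52 [-0.0164, -0.0382, -0.0014] [2.7, -0.0, -29.8]
```

carry_out([
  [-0.0006,-0.0035,0,0.2,0,-2.5],
  [-0.0013,-0.007,0,0.5,0,-5],
  [-0.0022,-0.0103,0,0.7,0,-7.4],
  [-0.0032,-0.0136,-0.0003,0.9,0,-9.9],
  [-0.0044,-0.017,-0.0004,1.1,0,-12.4],
  [-0.0057,-0.02,-0.0005,1.4,0,-14.9],
])

```text
t: 8.65
tool_pos: [0.5417, 0.0606, 0.1382]
orientation: [-1.729, -2.535, -0.081]
force: [2.4, 0.5, -6.0]
opening: 0.0134
gripper_force: 25.0
```

carry_out([
  [-0.0006,-0.0035,0,0.2,0,-2.5],
  [-0.0013,-0.007,0,0.5,0,-5],
  [-0.0022,-0.0103,0,0.7,0,-7.4],
  [-0.0032,-0.0136,-0.0003,0.9,0,-9.9],
  [-0.0044,-0.017,-0.0004,1.1,0,-12.4],
  [-0.0057,-0.02,-0.0005,1.4,0,-14.9],
  [-0.0057,-0.02,-0.0005,1.4,0,-14.9],
  [-0.0057,-0.02,-0.0005,1.4,0,-14.9],
  [-0.0057,-0.02,-0.0005,1.4,0,-14.9],
  [-0.0057,-0.02,-0.0005,1.4,0,-14.9],
])

```text
t: 9.9
tool_pos: [0.524, 0.048, 0.1379]
orientation: [-1.383, -2.73, -0.062]
force: [4.0, 1.9, -5.0]
opening: 0.0134
gripper_force: 25.0
```

Run:
```python
from h import *
s=robot.read_state();print(s["t"],s["tool_pos"],s["opening"],s["force"],np.abs(s["dq"]).max())
d=s["tool_pos"]-[.5793,-.0098,0];print("gate angle est",np.arctan2(-d[0],d[1])-np.arctan2(.0205,.0778))
im=robot.read_camera("scene")[:,:,::-1][150:240,195:275]
cv2.imwrite("pics/s5.png",cv2.resize(im,None,fx=6.6,fy=6.6,interpolation=cv2.INTER_CUBIC))
```

```text
9.9 [0.52404575 0.04797427 0.13785581] 0.013354959445146723 [ 3.99741651  1.87823366 -4.96564101] 0.003964241275492463
gate angle est 0.5054664356441074
```

View pics/s5.png

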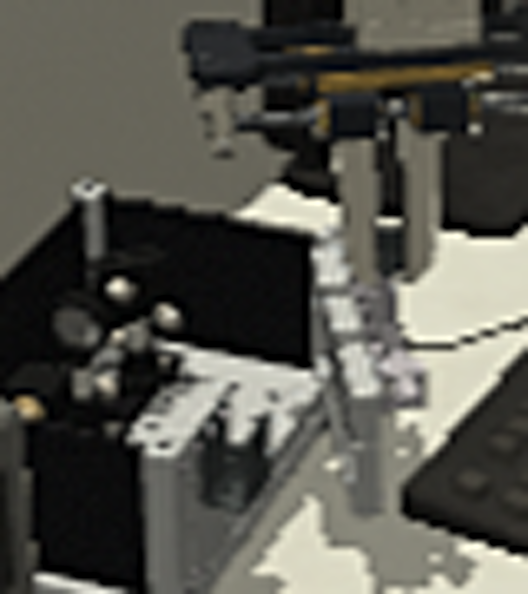

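The gate stands ajar at about 29 degrees, with its free edge near (365,440). The fingers still grip the knob at about (385,240), and the wrist force matches the spring's pull. Handing in.

```bash
python3 -c "
from plant import robot
print(robot.close_job())"
```

```text
the job is handed in; nothing more can be done
None
```

The bolt was lifted over the lip and drawn about 34 mm clear of the keeper. The gate now stands about 29 degrees open with the fingers still holding the knob, and the job is handed in (no verdict was returned).

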